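Wind the worm-drive welding positioner on to its next stop and clamp it

ROBOT

A 6-joint arm with a two-finger parallel gripper is mounted at the origin on the work surface. World frame = base frame: x ahead of the robot, y to its left, z up, the work surface at z = 0. Lengths are in m, angles in rad, forces in N, time in s.
With the tool pointing down it reaches from about 0.275 to 1 m from the base axis. Payload 8.4 kg.
Tool frame: the origin (TCP) lies at the very end of the fingers, on their centre line; the grasp point (between the pads) lies 19 mm behind it (bot.grip_depth is the distance from the TCP to the grasp point, in m); z points along the fingers, y is the line along which they close (so a half turn about z gives the same grasp; the last joint's range is limited). The gripper opens to 85 mm and grips with 20 to 120 N. Pads are 22 mm wide; open, the fingers measure 114 mm over their backs; the gripper's body (76 mm by 85 mm) begins 54 mm behind the grasp point. The pads swing forward as they close: fully open they stand 13 mm farther back than shut.
Start: joints at [-1.329, 0.353, 1.633, -0, 1.155, -0.002], TCP at [0.151, -0.607, 0.199] pointing down, gripper open.
Joint ranges: [-2.63, 2.63], [-0.92, 2.1], [0.06, 2.66], [-1.3, 4.44], [0, 2.69], [-3.02, 3.02]. Speed limits (rad/s): [2.22, 2.22, 2.79, 3.14, 3.14, 3.14].

INTERFACE

Orientations are given as a rotation vector (axis times angle).
In Python, from bench import readout, cams, ticket, bot gives the robot as it stands.
- The arm moves only by the shell command python3 -m inch 'ROWS' [FORCE]. ROWS is a JSON object of lists of equal length, an entry for each row: "hand": the gripper's target within -1 to 1 (fully open at 1, half-way at 0, shut at -1); "xyz": the shift along the world's x, y, z in units of 30 cm (1.0 is 30 cm), a list of three; "turn": the turn about the world's z in units of 10 degrees (1.0 is 10 degrees). In form: {"hand": [hand, ...], "xyz": [[dx, dy, dz], ...], "turn": [turn, ...]}. A call has 1 to 10 rows; each row shifts and turns the commanded pose from where the row before left it; what a row does not reach is not made up. A row lasts 1/8 s, in which the tool goes at most 62.5 mm and 10.7 degrees, less where a joint would pass 70% of its speed; a pose out of reach is approached as far as the arm can. A call with a number of a shift or a turn outside -1 to 1 is refused whole. A call with a gripper value outside its range is refused whole. The fingers move at their own pace and stop on an object; FORCE is the grip in N (left out, the last holds). Time passes only in rows, so rows that do not move let the fingers close. It gives the time, the measured TCP pose, the force, the opening and the grip force at its end, in the units of the state.
- readout.observe(): the state, without advancing time (a new reading comes with each control period).
- cams.camera(name): name is "side" or "top"; returns a dict with "frame" (420x560x3 uint8, red, green, blue), "K" (3x3 intrinsics, pixels), "xyz" and "orientation" of the camera in the world. Camera axes: x right, y down, z forward; pixel columns grow to the right and rows downward; lengths in m; the calibration is good to about 2 mm. A picture is of the moment at which its call begins. There is no depth.
- ticket.finish_job(): hands the job in; it is judged then, once.
The state is a dict: "time": time; "joint_positions": joint angles; "joint_velocities": joint speeds; "joint_efforts": joint torques, N m; "ee_pos": TCP position; "ee_rot": TCP orientation; "force": force on the tool from outside, world axes, zero at the start; "wrist_torque": the same for the moment, N m; "finger_gap": finger opening in m; "grip_force": force on a finger pad.
Only numpy, scipy, OpenCV 4.12 (cv2) and the standard library are available. Lean on these libraries where they do the work, as an engineer would, in place of code of your own. Each camera call takes 0.05 s, during which the arm holds its last target. There are 200 camera calls.

TASK

Wind the hand crank of the welding positioner clockwise (seen from above), turn after turn, until the faceplate has come round to its stop and you feel the crank go firm, without forcing it; then let go of the crank and swing the clamp lever fully across to lock. Turn the faceplate only by the crank, never by touching it or the bar in its jaws, and leave the loose things on the bench alone.

Things in the scene. Friction and masses are not known exactly. Their poses are not given: they have to be found in the camera images.
- positioner: bench welding positioner, fixed: dark bedplate 300 x 400 x 12 mm with a green gear housing (130 x 140 mm, top 140 mm above the bench). Origin on the bench under the crank axis and housing centre; x points to the faceplate, y to the side of the stop, z up; the bedplate spans -130 to 170 mm in x, -220 to 180 mm in y. The clamp lever stands on the -y side
- crank_axis (a point): fixed point on the upright axis of the hand crank, level with the handle's middle (206 mm above the bench). The crank arm spans 160 to 175 mm above the bench. The crank drives the faceplate by a 36:1 worm, 10 degrees a turn; it reaches the stop after about 1.3 to 4 turns clockwise. The worm holds itself when the handle is let go; do not wind back
- crank_grip (a point): middle of the crank's upright black handle, a cylinder 26 mm in diameter from 30 mm below to 24 mm above this point, 55 mm from the crank axis. It spins freely about its own axis and is carried round in a level circle. Running effort is 3 to 6 N along the circle; at a standstill friction of up to 4 N either way remains, so compare readings taken in the same manner
- stop_rail (a point): top of the slotted upright rail in front of the faceplate, 140 mm above the bench. A block with a sprung plunger, the stop, is clamped somewhere along it, set anew for each job and not measured: it is felt. On it the effort at the crank handle climbs about 5 to 10 N per radian of crank: firm from 6 N above the running effort, overstrained at 15 N above; 8 to 10 N above is right
- faceplate: upright steel faceplate, 172 mm in diameter, turned by the worm; origin on its spindle at the plate's back face, 110 mm above the bench; topmost edge at 196 mm. Jaws and a bar stick out to 130 mm from the back face. A pin (dog) 12 mm thick on its front, 73 mm from the spindle on the stop's side, swings down on to the stop as the crank winds clockwise
- lever (a joint): clamp lever angle about its upright pivot, rad: 0 to 0.35 released (at 0 it points along the positioner's -x), 1.25 at its end stop, fully locked; grows as the lever swings anticlockwise seen from above, towards the positioner's -y. It stays where it is left; moving it takes about 2 N at the ball
- lever_ball (a point): centre of the black ball on the end of the clamp lever, 28 mm in diameter, 156 mm above the bench, on a stem 14 mm thick that is 26 mm long below it, 80 mm from the lever's pivot
- lever_pivot (a point): fixed point on the lever's upright pivot axis, at the height of the ball's centre
- bar_a: stainless bar, 130 x 24 x 13 mm, lying loose; bystander, origin at its underside
- bar_b: stainless bar, 130 x 24 x 13 mm, lying loose on the bedplate; bystander, origin at its underside
- bar_c: stainless bar, 130 x 24 x 13 mm, lying loose; bystander, origin at its underside
- steel_block: dark steel block, 40 x 60 x 35 mm, standing loose on the bedplate; bystander, origin at its underside
- tack_plate: small steel plate, 50 x 30 x 10 mm, lying loose on the bedplate; bystander, origin at its underside
- chipping_hammer: hammer, about 260 mm long, lying loose; bystander, origin at its underside
- wire_brush: hand brush, about 220 mm long, lying loose; bystander, origin at its underside
- pin_stub: upright steel pin, 22 mm diameter, 50 mm tall, standing loose on the bedplate; bystander, origin at its underside

How it is judged:
On the way, in this order (a step that is already met when the one before it is completed fails the run):
1. the faceplate has been wound firmly on to its stop (pressing on it with 100 N or more, which is about 4 N at the handle above the running effort) (contact force between faceplate and anything else above 100 N), for 0.2 s.
2. the clamp lever is swung across to lock (value of joint lever above 1.1 rad), for 0.2 s.
At the end, for the whole second after the job is handed in: The faceplate is at rest, still pressing on its stop (more than 15 N at the stop; the self-locking worm keeps this by itself), and the clamp lever is across at more than 1.1 rad of its 1.25 rad (contact force between faceplate and anything else above 15 N and value of joint lever above 1.1 rad and angular speed of faceplate below 0.02 rad/s); the robot touches nothing.
It fails at once if the drive is forced: the faceplate presses on its stop with more than 400 N (about 15 N at the handle above the running effort) (contact force between faceplate and anything else above 400 N).
It fails at once if the robot touches the faceplate, its jaws or its bar (contact force between faceplate and the arm above 1 N or contact force between faceplate and the fingers above 1 N).
It fails at once if a loose bystander is moved more than 30 mm (distance of any of bar_a, bar_b, bar_c, steel_block, tack_plate, chipping_hammer, wire_brush, pin_stub from where it was at the start of the episode above 0.03 m).
It also fails if it takes over 72 s, if anything falls off the work surface, if the arm or the gripper's body presses on something with over 40 N, if the wrist force passes 120 N, or if a joint passes its speed limit or range.

## Working session

There is one attempt and no reset: what is moved stays moved. The work goes in short steps, Python scripts to look and compute and a shell command to move; the robot and the scene stay as the last step left them, time stands still between calls to the robot, and variables do not carry over. Pictures are saved under pics/ and viewed, at most 10 in all, crops included, and the job is handed in when it is done.

```bash
mkdir -p pics; ls
python3 - <<'E'
from bench import readout,cams
import cv2
s=readout.observe();print(s)
for n in("top","side"):
    c=cams.camera(n);print(n,c["K"],c["xyz"],c["orientation"])
    cv2.imwrite(f"pics/{n}0.png",cv2.resize(c["frame"][:,:,::-1],(784,588),interpolation=cv2.INTER_CUBIC))
    cv2.imwrite(f"{n}_raw.png",c["frame"][:,:,::-1])
E
```

```text
pics
{'time': 0.0, 'joint_positions': array([-1.32939024e+00,  3.53667859e-01,  1.63413279e+00,  8.50335729e-06,
        1.15518644e+00, -2.39282039e-03]), 'joint_velocities': array([ 0.00012898,  0.00230685,  0.00169238, -0.00111992, -0.00060652,
        0.00048223]), 'joint_efforts': array([-1.06972162e-03, -6.05255198e+01, -3.42062688e+01, -1.41385408e-04,
        9.39987134e-03,  1.57865435e-05]), 'ee_pos': array([ 0.15075298, -0.60601393,  0.19844997]), 'ee_rot': array([-3.11690584e+00, -3.81836881e-01,  2.48902305e-04]), 'force': array([ 0.56574709, -0.46342731,  0.83302363]), 'wrist_torque': array([-0.01068981,  0.06581066,  0.02073208]), 'grip_force': 0.0, 'finger_gap': 0.08529523927330947}
top [[509.3427382    0.         282.15713887]
 [  0.         509.3427382  200.98066653]
 [  0.           0.           1.        ]] [ 0.39438861 -0.02887318  1.60039398] [-2.14688943  2.16319312 -0.09480545]
side [[428.44012514   0.         275.33505252]
 [  0.         428.44012514 209.53534163]
 [  0.           0.           1.        ]] [0.5068129  1.10856654 1.21874702] [-0.05867569  2.84848921 -1.23800173]
```

View pics/top0.png

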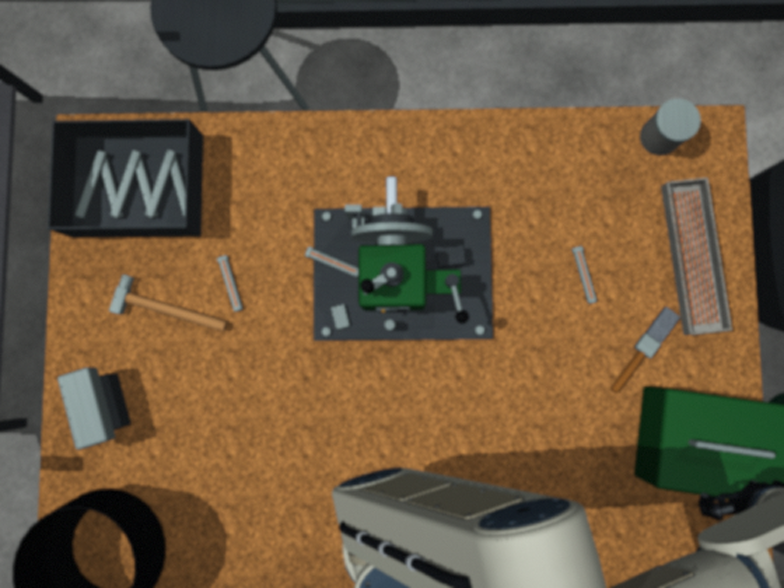

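View pics/side0.png

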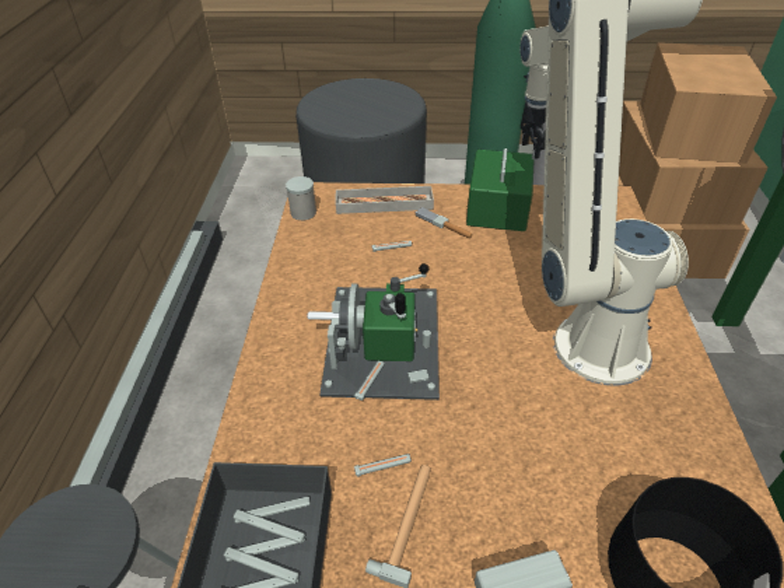

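Top view: the crank hub is near (392,272), its black handle (368,286), the lever pivot (452,281), the ball (461,316), and the bedplate corners (314,208) to (493,340). In the side view the handle is at (400,305) and the ball at (424,269). Next I'll refine these with masks and cast rays.

```bash
cat > h.py <<'E'
import numpy as np,cv2
from scipy.spatial.transform import Rotation as R
from bench import cams,readout
def ray(c,uv):
    d=np.linalg.inv(c["K"])@[uv[0],uv[1],1]
    return np.array(c["xyz"]),R.from_rotvec(c["orientation"]).as_matrix()@d
def plane(c,uv,z):
    o,d=ray(c,uv); return o+d*(z-o[2])/d[2]
def tri(c1,u1,c2,u2):
    o1,d1=ray(c1,u1);o2,d2=ray(c2,u2)
    s=np.linalg.lstsq(np.c_[d1,-d2],o2-o1,rcond=None)[0]
    a,b=o1+d1*s[0],o2+d2*s[1]; return (a+b)/2,np.linalg.norm(a-b)
def blob(c,win,thr=38):
    x0,y0,x1,y1=win; m=(c["frame"][y0:y1,x0:x1].max(2)<thr).astype(np.uint8)
    n,l,st,ce=cv2.connectedComponentsWithStats(m)
    i=1+np.argmax(st[1:,4]); return ce[i]+[x0,y0],st[i]+[x0,y0,0,0,0]
E
python3 - <<'E'
from h import *
t=cams.camera("top");s=cams.camera("side")
for nm,wt,ws in(("grip",(252,192,276,216),(276,204,296,230)),("ball",(318,216,340,236),(294,184,310,200))):
    a,sa=blob(t,wt);b,sb=blob(s,ws);print(nm,a,sa,b,sb,tri(t,a,s,b))
    print(plane(t,a,.22),plane(t,a,.156))
P=[plane(t,np.array(p)/1.4,.012) for p in((314,208),(492,207),(493,340),(314,340))]
print(np.round(P,4))
g=t["frame"].astype(int);m=((g[...,1]>g[...,0]+25)&(g[...,1]>g[...,2]+15)).astype(np.uint8);m[:,330:]=0;m[250:]=0
print(cv2.boundingRect(m))
for uv in((392/1.4,272/1.4),): print("axis",plane(t,uv,.18))
print("pivot",plane(t,(452/1.4,281/1.4),.14))
a=t["frame"][140:250,215:360,::-1];cv2.imwrite("pics/a.png",cv2.resize(a,None,fx=5.4,fy=5.4,interpolation=cv2.INTER_NEAREST))
E
```

```text
grip [262.046875 204.125   ] [258 200   9   9  64] [285.5        216.70731707] [282 210   8  14  82] (array([0.54020409, 0.05613607, 0.20312773]), np.float64(0.0011845845678105232))
[0.53785625 0.05514335 0.22      ] [0.54450792 0.05903866 0.156     ]
ball [329.84126984 226.01587302] [326 222   9   9  63] [302.04166667 191.66666667] [300 189   6   6  24] (array([ 0.48219917, -0.13329057,  0.1545225 ]), np.float64(0.003194809228433135))
[ 0.47669902 -0.1284422   0.22      ] [ 0.48051522 -0.13305857  0.156     ]
[[ 0.7382  0.1877  0.012 ]
 [ 0.7361 -0.2157  0.012 ]
 [ 0.4363 -0.2116  0.012 ]
 [ 0.4391  0.1859  0.012 ]]
(256, 174, 73, 46)
axis [0.56937737 0.00701154 0.18      ]
pivot [ 0.55453419 -0.11534135  0.14      ]
```

View pics/a.png

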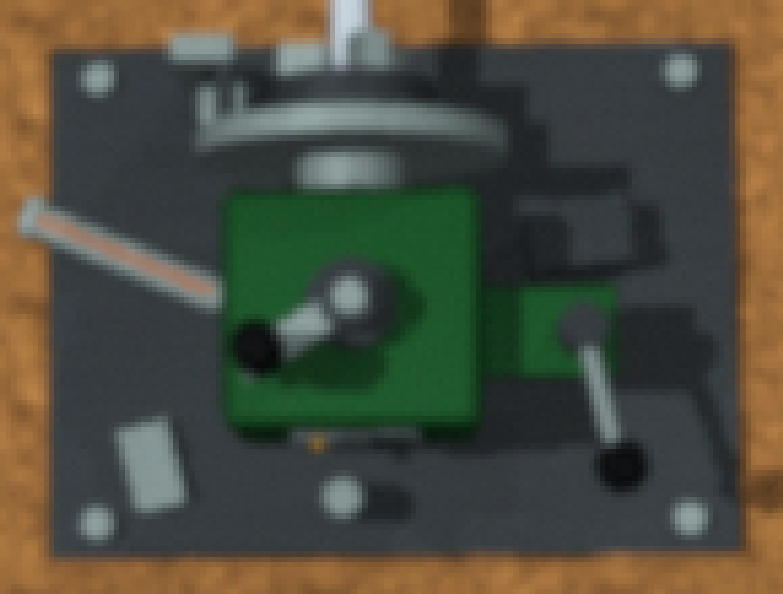

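The crop shows the hub at (350,295), handle (257,347), lever pivot (582,325) and ball (620,465). The faceplate is at row ~130, and the housing and bedplate are aligned with the world axes to about 0.3°. Estimated axis is (0.568, 0.007), and the handle at (0.539, 0.0555), 56 mm away, matches the given 55 mm. I'll raise, turn and travel over the handle at height.

```bash
python3 -m inch '{"hand":[1,1,1,1,1,1,1,1,1,1],"xyz":[[0,0,0.17],[0,0,0.17],[0,0,0.17],[0.092,0.158,0],[0.092,0.158,0],[0.092,0.158,0],[0.092,0.158,0],[0.092,0.158,0],[0.092,0.158,0],[0.092,0.158,0]],"turn":[0,0,0,-0.7,-0.7,0,0,0,0,0]}' 60
python3 -m inch '{"hand":[0.4,0.4,0.4,0.4,0.4,0.4,0.4,0.4,0.4],"xyz":[[0.092,0.158,0],[0.092,0.158,0],[0.092,0.158,0],[0.092,0.158,0],[0.092,0.158,0],[0.092,0.158,0],[0.092,0.158,0],[0,0,0],[0,0,0]],"turn":[0,0,0,0,0,0,0,0,0]}' 60
```

```text
time: 1.45
ee_pos: [0.3446, -0.2731, 0.3522]
ee_rot: [3.141, -0.001, 0.001]
force: [0.2, 0.4, -0.1]
finger_gap: 0.0853
grip_force: 0.0
time: 2.58
ee_pos: [0.5368, 0.057, 0.3518]
ee_rot: [3.141, 0.0, -0.002]
force: [0.2, -0.5, -0.2]
finger_gap: 0.0596
grip_force: 0.0
```

```bash
python3 -m inch '{"hand":[0.4,0.4,0.4,0.4,0.4],"xyz":[[0.007,-0.005,-0.13],[0,0,-0.13],[0,0,-0.13],[0,0,-0.117],[0,0,0]],"turn":[0,0,0,0,0]}' 60
python3 - <<'E'
from h import *
for n,w in(("side",(235,150,335,270)),("top",(215,140,360,250))):
    c=cams.camera(n);x0,y0,x1,y1=w
    cv2.imwrite(f"pics/b_{n}.png",cv2.resize(c["frame"][y0:y1,x0:x1,::-1],None,fx=4.5,fy=4.5,interpolation=cv2.INTER_CUBIC))
E
```

```text
time: 3.2
ee_pos: [0.5371, 0.0541, 0.1982]
ee_rot: [3.141, -0.003, -0.008]
force: [0.6, 0.0, 0.1]
finger_gap: 0.0599
grip_force: 0.0
```

View pics/b_side.png

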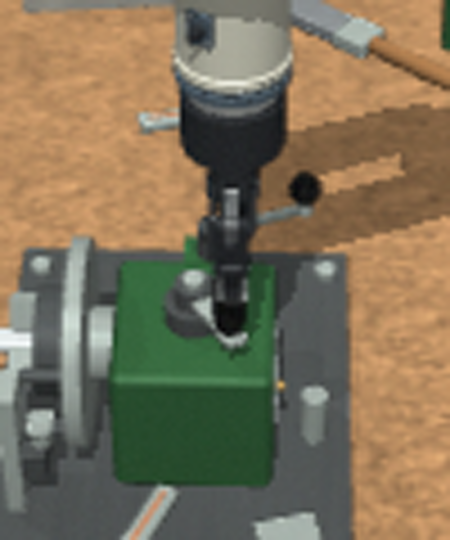

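The fingers straddle the handle (crop (232,310)) and clear the hub and faceplate, so I'll close them.

```bash
python3 -m inch '{"hand":[-1,-1,-1,-1,-1,-1],"xyz":[[0,0,0],[0,0,0],[0,0,0],[0,0,0],[0,0,0],[0,0,0]],"turn":[0,0,0,0,0,0]}' 60
```

```text
time: 4.05
ee_pos: [0.5393, 0.0556, 0.2]
ee_rot: [3.142, -0.001, -0.0]
force: [0.4, -0.4, -1.0]
finger_gap: -0.0001
grip_force: 0.0
```

Run:
```python
from h import *
for n,w in(("side",(255,190,310,250)),("top",(215,140,360,250))):
    c=cams.camera(n);x0,y0,x1,y1=w
    I=cv2.resize(c["frame"][y0:y1,x0:x1,::-1],(400,480),interpolation=cv2.INTER_CUBIC)
    J=I if n=="side" else np.hstack([J,I]) 
    J=I if n=="side" else J
cv2.imwrite("pics/c.png",J)
```

```text
(no output)
```

View pics/c.png

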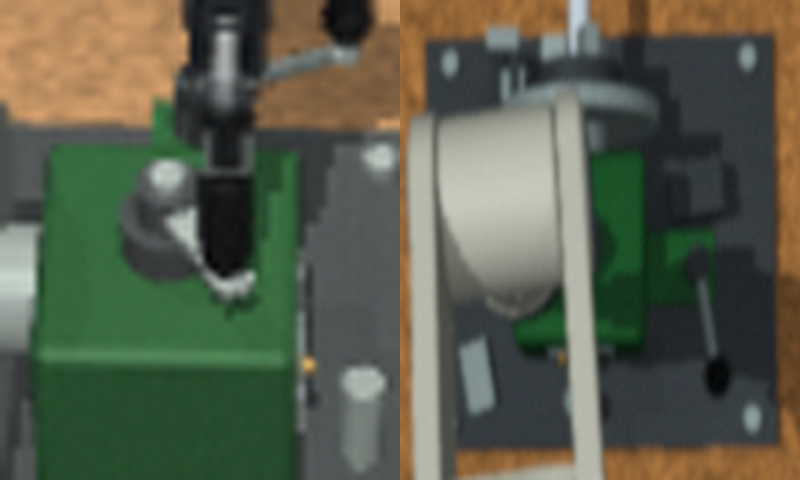

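Run:
```python
from h import *
c=cams.camera("side")
def pr(p):
    q=R.from_rotvec(c["orientation"]).as_matrix().T@(np.array(p)-c["xyz"]);q=c["K"]@(q/q[2]);return q[:2]
for p in((.5393,.0556,.2),(.539,.0555,.176),(.539,.0555,.23),(.568,.007,.175),(.5393,.0556,.26)):
    u=pr(p);print(p,u,(u-[255,190])*[400/55,8])
print(blob(c,(276,204,296,230)),readout.observe()["ee_pos"],readout.observe()["joint_positions"])
```

```text
(0.5393, 0.0556, 0.2) [285.94187184 217.28649177] [225.03179517 218.29193416]
(0.539, 0.0555, 0.176) [286.03156261 222.25933107] [225.68409167 258.07464855]
(0.539, 0.0555, 0.23) [286.0291279  210.86991021] [225.6663847  166.95928167]
(0.568, 0.007, 0.175) [278.26760079 212.65518299] [169.21891483 181.24146392]
(0.5393, 0.0556, 0.26) [285.9365507  204.30638558] [224.99309603 114.45108462]
(array([285.75609756, 217.07317073]), array([282, 212,   8,  12,  82])) [0.5393445  0.05558346 0.20000492] [ 9.99319098e-02  2.23875957e-01  1.80993358e+00 -5.71264176e-06
  1.10792153e+00  1.67124587e+00]
```

```bash
python3 -m inch '{"hand":[0.4,0.4,0.4,0.4,0.4,0.4,0.4,0.4],"xyz":[[0,0,0],[0,0,0],[0,0,0],[0,0,0],[0,0,0.15],[0,0,0.15],[0,0,0.15],[0,0,0]],"turn":[0,0,0,0,0,0,0,0]}' 60
python3 - <<'E'
from h import *
c=cams.camera("side")
b=c["frame"][160:250,245:320,::-1];cv2.imwrite("pics/d.png",cv2.resize(b,None,fx=6,fy=6,interpolation=cv2.INTER_CUBIC))
print(blob(c,(276,200,300,230)))
E
```

```text
time: 5.2
ee_pos: [0.5413, 0.0558, 0.339]
ee_rot: [-3.141, 0.001, -0.011]
force: [0.8, -0.2, 0.0]
finger_gap: 0.06
grip_force: 0.0
(array([285.47058824, 216.52941176]), array([282, 210,   8,  14,  85]))
```

View pics/d.png

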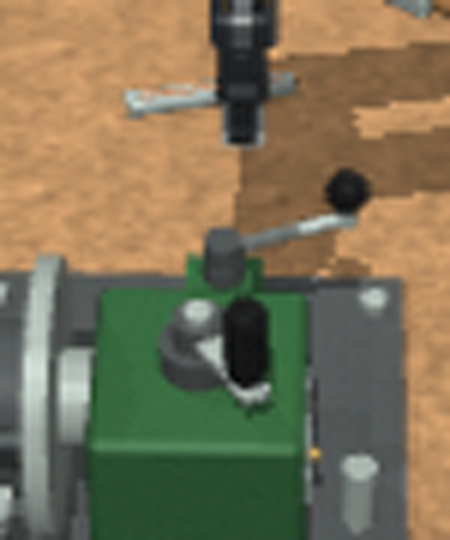

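The handle hasn't moved, and the finger tips look about 28 mm higher than the reported TCP (tip at (242,145) in the crop). I'll close the fingers and feel for the handle's top, which should be at z = 0.230.

```bash
python3 -c "
from bench import bot
print({k:getattr(bot,k) for k in dir(bot) if k[0]!='_'})"
python3 -m inch '{"hand":[-1,-1,-1,-1,-1,-1,-1],"xyz":[[0,0,-0.1],[0,0,-0.1],[0,0,-0.1],[0,0,-0.05],[0,0,0],[0,0,0],[0,0,0]],"turn":[0,0,0,0,0,0,0]}' 60
python3 -m inch '{"hand":[-1,-1],"xyz":[[0,0,-0.033],[0,0,-0.033]],"turn":[0,0]}'
python3 - <<'E'
from h import *
c=cams.camera("side")
b=c["frame"][160:250,245:320,::-1];cv2.imwrite("pics/e.png",cv2.resize(b,None,fx=6,fy=6,interpolation=cv2.INTER_NEAREST))
E
```

```text
{'MotionError': <class 'bench.MotionError'>, 'grip_depth': 0.0187}
time: 6.12
ee_pos: [0.5401, 0.0556, 0.2312]
ee_rot: [-3.141, 0.001, -0.003]
force: [0.8, 0.4, 0.2]
finger_gap: 0.0001
grip_force: 0.0
time: 6.38
ee_pos: [0.5393, 0.0556, 0.2098]
ee_rot: [-3.142, 0.001, -0.001]
force: [-0.7, -0.0, -0.5]
finger_gap: -0.0002
grip_force: 0.0
```

View pics/e.png

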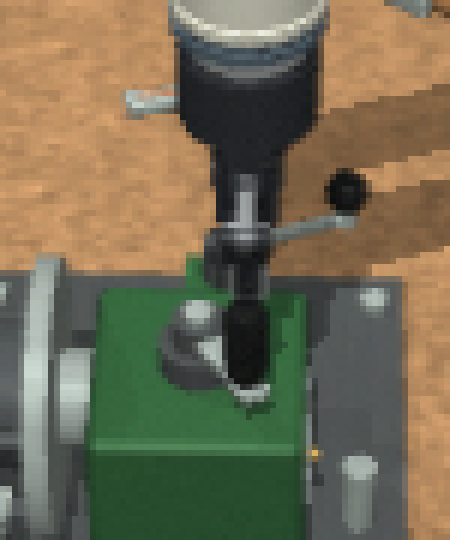

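The closed fingers end at the handle's top edge, around crop (246,295), with no contact force. I'll feel further down in small steps.

```bash
for i in 1 2; do :; done
python3 -m inch '{"hand":[-1,-1],"xyz":[[0,0,-0.017],[0,0,-0.017]],"turn":[0,0]}' | grep -E "pos|force"
python3 -m inch '{"hand":[-1],"xyz":[[0,0,-0.01]],"turn":[0]}'| grep -E "pos|force"
python3 -m inch '{"hand":[-1],"xyz":[[0,0,-0.01]],"turn":[0]}'| grep -E "pos|force"
python3 - <<'E'
from h import *
c=cams.camera("side");print(blob(c,(276,204,296,230)))
cv2.imwrite("e2.png",c["frame"])
E
```

```text
ee_pos: [0.5394, 0.0556, 0.1997]
force: [0.1, 0.2, -1.3]
grip_force: 0.0
ee_pos: [0.5396, 0.0558, 0.1975]
force: [-6.2, 0.9, 21.8]
grip_force: 11.4
ee_pos: [0.5411, 0.0565, 0.1972]
force: [-7.2, 5.4, 38.4]
grip_force: 19.4
(array([285. , 214.5]), array([281, 204,   9,  20, 110]))
```

Contact at a reported 0.198 puts the real fingertips about 31 mm above the reading, which agrees with the pictures. I'll back up, open, and go down to a reported 0.168.

```bash
python3 -m inch '{"hand":[-1,0.5,0.5,0.5,0.5,0.5,0.5],"xyz":[[0,0,0.1],[0,0,0.03],[0,0,0],[0,0,0],[0,0,-0.1],[0,0,-0.05],[0,0,0]],"turn":[0,0,0,0,0,0,0]}' 60 | grep -E "pos|force"
python3 -m inch '{"hand":[0.5,0.5,0.5],"xyz":[[0,0,-0.035],[0,0,-0.035],[0,0,0]],"turn":[0,0,0]}' | grep -E "pos|force|gap"
```

```text
ee_pos: [0.5382, 0.0554, 0.1865]
force: [0.1, 1.0, 0.2]
grip_force: 0.0
ee_pos: [0.5388, 0.0555, 0.1663]
force: [-0.1, -0.5, 0.2]
finger_gap: 0.0638
grip_force: 0.0
```

```bash
python3 -m inch '{"hand":[-1,-1,-1,-1,-1],"xyz":[[0,0,0],[0,0,0],[0,0,0],[0,0,0],[0,0,0]],"turn":[0,0,0,0,0]}' 60
```

```text
time: 8.85
ee_pos: [0.5397, 0.0568, 0.1681]
ee_rot: [-3.14, 0.001, -0.001]
force: [-1.8, 6.5, 4.2]
finger_gap: 0.0241
grip_force: 58.5
```

Gripped: gap 24 mm, 58 N. First I'll wind 60° clockwise in 10° rows to refine the circle.

```bash
python3 -m inch '{"hand":[-1,-1,-1],"xyz":[[0.029,0.0135,0],[0.031,0.008,0],[0.032,0.003,0]],"turn":[0,0,0]}'
python3 -m inch '{"hand":[-1,-1,-1],"xyz":[[0.032,-0.003,0],[0.031,-0.008,0],[0.029,-0.0135,0]],"turn":[0,0,0]}'
python3 - <<'E'
from math import *
for s in (20,10):
  print(s,[(a,round(.18333*(cos(radians(a-s))-cos(radians(a))),3),round(.18333*(sin(radians(a-s))-sin(radians(a))),3)) for a in range(360,0,-s)])
E
```

```text
time: 9.22
ee_pos: [0.5665, 0.0653, 0.168]
ee_rot: [-3.138, 0.002, 0.002]
force: [-5.4, 10.3, 7.5]
finger_gap: 0.0247
grip_force: 59.1
time: 9.6
ee_pos: [0.5958, 0.0584, 0.1682]
ee_rot: [-3.137, 0.001, -0.004]
force: [1.6, 11.8, 2.5]
finger_gap: 0.0247
grip_force: 58.7
20 [(360, -0.011, -0.063), (340, -0.032, -0.055), (320, -0.049, -0.041), (300, -0.06, -0.022), (280, -0.064, 0.0), (260, -0.06, 0.022), (240, -0.049, 0.041), (220, -0.032, 0.055), (200, -0.011, 0.063), (180, 0.011, 0.063), (160, 0.032, 0.055), (140, 0.049, 0.041), (120, 0.06, 0.022), (100, 0.064, 0.0), (80, 0.06, -0.022), (60, 0.049, -0.041), (40, 0.032, -0.055), (20, 0.011, -0.063)]
10 [(360, -0.003, -0.032), (350, -0.008, -0.031), (340, -0.014, -0.029), (330, -0.018, -0.026), (320, -0.023, -0.023), (310, -0.026, -0.018), (300, -0.029, -0.014), (290, -0.031, -0.008), (280, -0.032, -0.003), (270, -0.032, 0.003), (260, -0.031, 0.008), (250, -0.029, 0.014), (240, -0.026, 0.018), (230, -0.023, 0.023), (220, -0.018, 0.026), (210, -0.014, 0.029), (200, -0.008, 0.031), (190, -0.003, 0.032), (180, 0.003, 0.032), (170, 0.008, 0.031), (160, 0.014, 0.029), (150, 0.018, 0.026), (140, 0.023, 0.023), (130, 0.026, 0.018), (120, 0.029, 0.014), (110, 0.031, 0.008), (100, 0.032, 0.003), (90, 0.032, -0.003), (80, 0.031, -0.008), (70, 0.029, -0.014), (60, 0.026, -0.018), (50, 0.023, -0.023), (40, 0.018, -0.026), (30, 0.014, -0.029), (20, 0.008, -0.031), (10, 0.003, -0.032)]
```

```bash
python3 -m inch '{"hand":[-1,-1,-1],"xyz":[[0.026,-0.018,0],[0.023,-0.023,0],[0.018,-0.026,0]],"turn":[0,0,0]}' | grep -E "pos|force"
python3 -m inch '{"hand":[-1,-1,-1],"xyz":[[0.014,-0.029,0],[0.008,-0.031,0],[0.003,-0.032,0]],"turn":[0,0,0]}' | grep -E "pos|force"
python3 -m inch '{"hand":[-1,-1,-1],"xyz":[[-0.003,-0.032,0],[-0.008,-0.031,0],[-0.014,-0.029,0]],"turn":[0,0,0]}' | grep -E "pos|force"
```

```text
ee_pos: [0.617, 0.0375, 0.1682]
force: [4.6, 8.1, -0.2]
grip_force: 58.8
ee_pos: [0.6242, 0.0088, 0.1681]
force: [2.5, 4.8, 2.3]
grip_force: 58.9
ee_pos: [0.6155, -0.0195, 0.168]
force: [0.5, 4.8, 6.4]
grip_force: 59.4
```

```bash
python3 -m inch '{"hand":[-1,-1,-1,-1,-1,-1],"xyz":[[-0.018,-0.026,0],[-0.023,-0.023,0],[-0.026,-0.018,0],[-0.029,-0.014,0],[-0.031,-0.008,0],[-0.032,-0.003,0]],"turn":[0,0,0,0,0,0]}' | grep -E "pos|force"
python3 -m inch '{"hand":[-1,-1,-1,-1,-1,-1],"xyz":[[-0.032,0.003,0],[-0.031,0.008,0],[-0.029,0.014,0],[-0.026,0.018,0],[-0.023,0.023,0],[-0.018,0.026,0]],"turn":[0,0,0,0,0,0]}' | grep -E "pos|force"
python3 -m inch '{"hand":[-1,-1,-1,-1,-1,-1],"xyz":[[-0.014,0.029,0],[-0.008,0.031,0],[-0.003,0.032,0],[0.003,0.032,0],[0.008,0.031,0],[0.014,0.029,0]],"turn":[0,0,0,0,0,0]}' | grep -E "pos|force"
```

```text
ee_pos: [0.5677, -0.045, 0.1679]
force: [3.9, 17.8, 3.8]
grip_force: 59.5
ee_pos: [0.5227, -0.0193, 0.1681]
force: [15.1, 4.4, -4.8]
grip_force: 59.1
ee_pos: [0.5194, 0.0342, 0.1679]
force: [-1.6, -3.8, 9.1]
grip_force: 60.5
```

```bash
python3 -m inch '{"hand":[-1,-1,-1,-1,-1,-1],"xyz":[[0.018,0.033,0],[0.023,0.030,0],[0.026,0.018,0],[0.029,0.014,0],[0.031,0.008,0],[0.032,0.003,0]],"turn":[0,0,0,0,0,0]}' | grep -E "pos|force"
python3 -m inch '{"hand":[-1,-1,-1,-1,-1,-1],"xyz":[[0.032,-0.003,0],[0.031,-0.008,0],[0.029,-0.014,0],[0.026,-0.018,0],[0.023,-0.023,0],[0.018,-0.026,0]],"turn":[0,0,0,0,0,0]}' | grep -E "pos|force"
```

```text
ee_pos: [0.5665, 0.0656, 0.1679]
force: [-4.5, -5.1, 10.7]
grip_force: 60.7
ee_pos: [0.6154, 0.0402, 0.1681]
force: [1.1, 7.0, 6.7]
grip_force: 60.4
```

```bash
cat > eff.py <<'E'
from h import *
from math import *
s=readout.observe();p=s["ee_pos"][:2]-[.5685,.0102];th=atan2(p[1],p[0]);F=s["force"]
# tangential effort: also along nominal tangent; radial
print("th %.1f r %.4f E %.2f rad %.2f t %.1f"%(degrees(th),np.hypot(*p),-(F[0]*sin(th)-F[1]*cos(th)),F[0]*cos(th)+F[1]*sin(th),s["time"]))
E
python3 eff.py
python3 -m inch '{"hand":[-1,-1,-1,-1,-1,-1],"xyz":[[0.014,-0.029,0],[0.008,-0.031,0],[0.003,-0.032,0],[-0.003,-0.032,0],[-0.008,-0.031,0],[-0.014,-0.029,0]],"turn":[0,0,0,0,0,0]}' | grep -E "force";python3 eff.py
```

```text
th 32.6 r 0.0557 E 5.29 rad 4.65 t 14.5
force: [6.7, 0.5, 1.9]
grip_force: 60.1
th -28.6 r 0.0554 E 3.65 rad 5.59 t 15.2
```

```bash
python3 -m inch '{"hand":[-1,-1,-1,-1,-1,-1],"xyz":[[-0.018,-0.026,0],[-0.023,-0.023,0],[-0.026,-0.018,0],[-0.029,-0.014,0],[-0.031,-0.008,0],[-0.032,-0.003,0]],"turn":[0,0,0,0,0,0]}' | grep -E "force";python3 eff.py
```

```text
force: [3.5, -0.5, 4.3]
grip_force: 60.3
th -90.3 r 0.0548 E 3.53 rad 0.50 t 16.0
```

Nicely centred now, with running effort about 3.5–5 N. I'll keep winding in 60° steps and check the effort after each.

```bash
python3 -m inch '{"hand":[-1,-1,-1,-1,-1,-1],"xyz":[[-0.032,0.003,0],[-0.031,0.008,0],[-0.029,0.014,0],[-0.026,0.018,0],[-0.023,0.023,0],[-0.018,0.026,0]],"turn":[0,0,0,0,0,0]}' | grep -E "force";python3 eff.py
```

```text
force: [8.9, -0.7, 2.4]
grip_force: 60.3
th -151.4 r 0.0544 E 4.90 rad -7.46 t 16.7
```

```bash
python3 -m inch '{"hand":[-1,-1,-1,-1,-1],"xyz":[[-0.014,0.029,0],[-0.008,0.031,0],[-0.003,0.032,0],[0.003,0.032,0],[0.008,0.031,0]],"turn":[0,0,0,0,0]}' | grep -E "force";python3 eff.py
```

```text
force: [9.8, -8.7, -0.2]
grip_force: 59.9
th 159.2 r 0.0548 E 4.63 rad -12.27 t 17.4
```

```bash
python3 -m inch '{"hand":[-1,-1,-1,-1,-1,-1],"xyz":[[0.018,0.029,0],[0.021,0.026,0],[0.023,0.023,0],[0.026,0.018,0],[0.029,0.014,0],[0.031,0.008,0]],"turn":[0,0,0,0,0,0]}' | grep -E "force";python3 eff.py
```

```text
force: [-3.1, -8.4, 11.9]
grip_force: 61.1
th 100.0 r 0.0554 E 4.50 rad -7.78 t 18.1
```

```bash
python3 -m inch '{"hand":[-1,-1,-1,-1,-1,-1],"xyz":[[0.032,0.003,0],[0.032,-0.003,0],[0.031,-0.008,0],[0.029,-0.014,0],[0.026,-0.018,0],[0.023,-0.023,0]],"turn":[0,0,0,0,0,0]}' | grep -E "force";python3 eff.py
```

```text
force: [-5.8, 0.8, 11.6]
grip_force: 61.2
th 41.7 r 0.0559 E 4.47 rad -3.84 t 18.9
```

```bash
python3 -m inch '{"hand":[-1,-1,-1,-1,-1,-1],"xyz":[[0.018,-0.026,0],[0.014,-0.029,0],[0.008,-0.031,0],[0.003,-0.032,0],[-0.003,-0.032,0],[-0.008,-0.031,0]],"turn":[0,0,0,0,0,0]}' | grep -E "force";python3 eff.py
```

```text
force: [1.4, 4.1, 6.3]
grip_force: 60.6
th -17.4 r 0.0556 E 4.31 rad 0.10 t 19.6
```

```bash
python3 -m inch '{"hand":[-1,-1,-1,-1,-1,-1],"xyz":[[-0.014,-0.029,0],[-0.018,-0.026,0],[-0.023,-0.023,0],[-0.026,-0.018,0],[-0.029,-0.014,0],[-0.031,-0.008,0]],"turn":[0,0,0,0,0,0]}' | grep -E "force";python3 eff.py
```

```text
force: [5.6, -2.1, 4.3]
grip_force: 60.4
th -78.0 r 0.0548 E 5.00 rad 3.25 t 20.4
```

```bash
python3 -m inch '{"hand":[-1,-1,-1,-1,-1,-1],"xyz":[[-0.032,-0.003,0],[-0.032,0.003,0],[-0.031,0.008,0],[-0.029,0.014,0],[-0.026,0.018,0],[-0.023,0.023,0]],"turn":[0,0,0,0,0,0]}' | grep -E "force";python3 eff.py
```

```text
force: [1.5, -4.5, 6.8]
grip_force: 60.6
th -140.1 r 0.0543 E 4.44 rad 1.75 t 21.1
```

```bash
python3 -m inch '{"hand":[-1,-1,-1,-1,-1,-1],"xyz":[[-0.018,0.026,0],[-0.014,0.029,0],[-0.008,0.031,0],[-0.003,0.032,0],[0.003,0.032,0],[0.008,0.031,0]],"turn":[0,0,0,0,0,0]}' | grep -E "force";python3 eff.py
```

```text
force: [3.2, -6.4, 6.4]
grip_force: 60.6
th 158.8 r 0.0547 E 4.77 rad -5.31 t 21.9
```

```bash
python3 -m inch '{"hand":[-1,-1,-1,-1,-1,-1],"xyz":[[0.014,0.029,0],[0.018,0.026,0],[0.023,0.023,0],[0.026,0.018,0],[0.029,0.014,0],[0.031,0.008,0]],"turn":[0,0,0,0,0,0]}' | grep -E "force";python3 eff.py
```

```text
force: [-2.9, -8.9, 11.5]
grip_force: 61.1
th 100.0 r 0.0554 E 4.41 rad -8.26 t 22.6
```

```bash
python3 -m inch '{"hand":[-1,-1,-1,-1,-1,-1],"xyz":[[0.032,0.003,0],[0.032,-0.003,0],[0.031,-0.008,0],[0.029,-0.014,0],[0.026,-0.018,0],[0.023,-0.023,0]],"turn":[0,0,0,0,0,0]}' | grep -E "force";python3 eff.py
```

```text
force: [-5.3, 1.9, 13.3]
grip_force: 61.2
th 41.7 r 0.0559 E 4.91 rad -2.68 t 23.4
```

```bash
python3 -m inch '{"hand":[-1,-1,-1,-1,-1,-1],"xyz":[[0.018,-0.026,0],[0.014,-0.029,0],[0.008,-0.031,0],[0.003,-0.032,0],[-0.003,-0.032,0],[-0.008,-0.031,0]],"turn":[0,0,0,0,0,0]}' | grep -E "force";python3 eff.py
```

```text
force: [3.7, 10.5, 4.8]
grip_force: 60.5
th -16.2 r 0.0556 E 11.09 rad 0.62 t 24.1
```

Effort has jumped to about 6.6 N above running, so the dog is on the stop. I'll add about 15° more.

```bash
python3 -m inch '{"hand":[-1,-1],"xyz":[[-0.014,-0.029,0],[-0.009,-0.014,0]],"turn":[0,0]}' | grep -E "force";python3 eff.py
```

```text
force: [8.1, 8.1, 3.4]
grip_force: 60.3
th -31.3 r 0.0554 E 11.15 rad 2.75 t 24.4
```

```bash
python3 -m inch '{"hand":[-1],"xyz":[[-0.018,-0.026,0]],"turn":[0]}' | grep -E "force";python3 eff.py
```

```text
force: [5.7, 10.5, 3.8]
grip_force: 60.4
th -40.5 r 0.0554 E 11.69 rad -2.52 t 24.5
```

```bash
python3 -m inch '{"hand":[-1,-1,-1],"xyz":[[0,0,0],[0,0,0],[0,0,0]],"turn":[0,0,0]}' | grep -E "force";python3 eff.py
```

```text
force: [5.1, 5.5, 5.6]
grip_force: 60.6
th -41.9 r 0.0554 E 7.55 rad 0.14 t 24.9
```

```bash
python3 -m inch '{"hand":[-1],"xyz":[[-0.025,-0.020,0]],"turn":[0]}' | grep -E "force";python3 eff.py; python3 -m inch '{"hand":[-1,-1],"xyz":[[0,0,0],[0,0,0]],"turn":[0,0]}' | grep -E "force";python3 eff.py
```

```text
force: [11.9, 7.6, 0.7]
grip_force: 60.2
th -50.0 r 0.0553 E 14.01 rad 1.85 t 25.0
force: [7.3, 4.0, 4.9]
grip_force: 60.4
th -51.4 r 0.0553 E 8.21 rad 1.39 t 25.2
```

Effort is about 9.5 N above running, which is firm and right. I'll release, lift, and move above the lever ball (vision ≈ (0.4815, −0.131), lever ≈ 0.24 rad).

```bash
python3 -m inch '{"hand":[0.5,0.5,0.5,0.5,0.5,0.5,0.5],"xyz":[[0,0,0],[0,0,0],[0,0,0],[0,0,0],[0,0,0.15],[0,0,0.15],[0,0,0.15]],"turn":[0,0,0,0,0,0,0]}' 40
python3 -m inch '{"hand":[0.5,0.5,0.5,0.5,0.5],"xyz":[[-0.135,-0.109,0],[-0.135,-0.109,0],[-0.135,-0.109,0],[0,0,0],[0,0,0]],"turn":[0.7,0.7,0,0,0]}'
python3 - <<'E'
from h import *
c=cams.camera("side");t=cams.camera("top")
b,sb=blob(c,(290,180,312,202));print(b,sb,plane(c,b,.156))
a=np.hstack([cv2.resize(f["frame"][y:y+110,x:x+110,::-1],(400,400),interpolation=cv2.INTER_CUBIC) for f,x,y in((t,230,150),(c,250,140))])
cv2.imwrite("pics/f.png",a)
E
```

```text
time: 26.1
ee_pos: [0.6011, -0.0338, 0.3036]
ee_rot: [3.141, -0.001, 0.0]
force: [0.3, 0.0, 0.3]
finger_gap: 0.0639
grip_force: 0.0
time: 26.72
ee_pos: [0.4801, -0.1318, 0.3025]
ee_rot: [3.118, 0.38, 0.002]
force: [1.0, 0.0, 0.3]
finger_gap: 0.0643
grip_force: 0.0
[302.04166667 191.66666667] [300 189   6   6  24] [ 0.48381859 -0.13180467  0.156     ]
```

View pics/f.png

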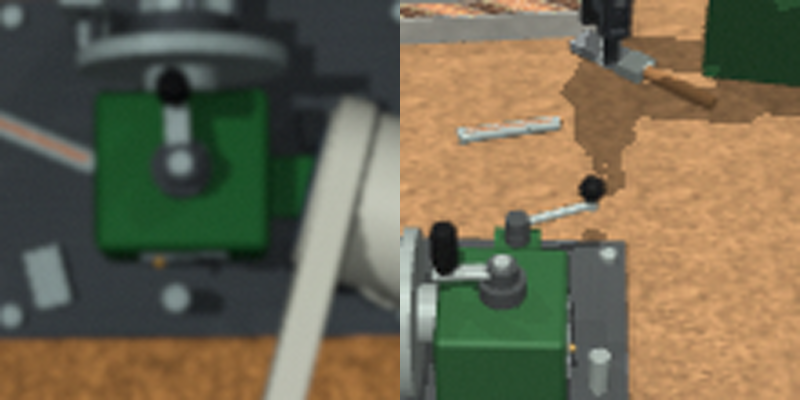

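The handle now appears near θ≈0°, at (172,85) in the top crop, not the −51° I left it at. I'll measure it.

Run:
```python
from h import *
t=cams.camera("top");c=cams.camera("side")
a,sa=blob(t,(266,164,292,184));b,sb=blob(c,(254,198,272,220))
p,e=tri(t,a,c,b);print(a,sa,b,sb,p,e,np.degrees(np.arctan2(p[1]-.0085,p[0]-.568)),np.hypot(p[1]-.0085,p[0]-.568))
```

```text
[277.3        173.82857143] [273 169  10  10  70] [261.725  207.9875] [258 202   8  13  80] [0.62466079 0.01360209 0.20193694] 0.001251555983720047 5.145394201211257 0.056890037421729184
```

The crank relaxed back after release. Contact began at θ between about 42° and 22°, so at 5° the dog is still pressed on with roughly 3–4 N at the handle (75–100 N at the stop), held by worm friction. Now I'll descend on the ball and grip it.

```bash
python3 -m inch '{"hand":[0.5,0.5,0.5,0.5,0.5,0.5],"xyz":[[0,0,-0.16],[0,0,-0.16],[0,0,-0.16],[0,0,-0.08],[0,0,-0.08],[0,0,0]],"turn":[0,0,0,0,0,0]}' | grep -E "pos|force"
python3 -m inch '{"hand":[-1,-1,-1,-1,-1],"xyz":[[0,0,0],[0,0,0],[0,0,0],[0,0,0],[0,0,0]],"turn":[0,0,0,0,0]}' 40
```

```text
ee_pos: [0.4787, -0.1308, 0.1084]
force: [-0.5, -0.3, 0.3]
grip_force: 0.0
time: 28.3
ee_pos: [0.4806, -0.1318, 0.1113]
ee_rot: [3.118, 0.382, 0.003]
force: [-1.6, 1.3, 7.1]
finger_gap: 0.0253
grip_force: 39.0
```

```bash
python3 -m inch '{"hand":[-1,-1,-1,-1,-1],"xyz":[[0.0075,-0.0256,0],[0.010,-0.0247,0],[0.0124,-0.0236,0],[0.0147,-0.0222,0],[0.017,-0.0206,0]],"turn":[0.57,0.57,0.57,0.57,0.57]}'
```

```text
time: 28.92
ee_pos: [0.4984, -0.1677, 0.1113]
ee_rot: [2.925, 1.142, 0.0]
force: [-3.1, -3.0, 8.0]
finger_gap: 0.0252
grip_force: 39.1
```

```bash
python3 -m inch '{"hand":[-1,-1,-1,-1,-1],"xyz":[[0.019,-0.019,0],[0.0206,-0.017,0],[0.022,-0.015,0],[0.0236,-0.0124,0],[0.025,-0.010,0]],"turn":[0.57,0.57,0.57,0.57,0.57]}'
```

```text
time: 29.55
ee_pos: [0.5314, -0.1909, 0.1114]
ee_rot: [2.552, 1.826, -0.002]
force: [-5.5, -9.0, 6.1]
finger_gap: 0.0256
grip_force: 39.0
```

```bash
python3 -m inch '{"hand":[-1,-1,-1],"xyz":[[0.010,-0.002,0],[0,0,0],[0,0,0]],"turn":[0.2,0,0]}'|grep -E "pos|force"
python3 -m inch '{"hand":[0.5,0.5,0.5,0.5,0.5,0.5,0.5,0.5],"xyz":[[0,0,0],[0,0,0],[0,0,0],[0,0,0],[0,0,0.15],[0,0,0.15],[0,0,0.15],[-0.15,0,0]],"turn":[0,0,0,0,0,0,0,0]}'|grep -E "pos|force|gap"
python3 -m inch '{"hand":[0.5,0.5,0.5,0.5,0.5,0.5],"xyz":[[-0.14,-0.14,0],[-0.14,-0.14,0],[-0.14,-0.14,0],[-0.1,-0.14,0],[0,0,0],[0,0,0]],"turn":[0,0,0,0,0,0]}'|grep -E "pos|force|time"
python3 - <<'E'
from h import *
t=cams.camera("top");c=cams.camera("side")
a,sa=blob(t,(266,164,292,184));b,sb=blob(c,(254,198,272,220))
p,e=tri(t,a,c,b);print("handle",p,e,np.degrees(np.arctan2(p[1]-.0085,p[0]-.568)))
b,sb=blob(c,(275,165,312,202));print(sb);p=plane(c,b,.156);print("ball",p,np.arctan2(-.114-p[1],.5575-p[0]),np.hypot(-.114-p[1],.5575-p[0]))
a=np.hstack([cv2.resize(f["frame"][y:y+110,x:x+130,::-1],(400,340),interpolation=cv2.INTER_CUBIC) for f,x,y in((t,230,140),(c,230,140))])
cv2.imwrite("pics/g.png",a)
E
```

```text
ee_pos: [0.5347, -0.1921, 0.1114]
force: [-2.8, -12.1, 4.0]
grip_force: 39.0
ee_pos: [0.4929, -0.1901, 0.2489]
force: [-0.7, -0.3, -0.7]
finger_gap: 0.0639
grip_force: 0.0
time: 31.68
ee_pos: [0.3333, -0.3569, 0.245]
force: [-0.4, 0.3, -0.6]
grip_force: 0.0
handle [0.62482584 0.01325905 0.20161152] 0.0012874492581414112 4.787231877932959
[286 179   6   6  27]
ball [ 0.53577033 -0.19122641  0.156     ] 1.2965119845693622 0.08022528594241184
```

View pics/g.png

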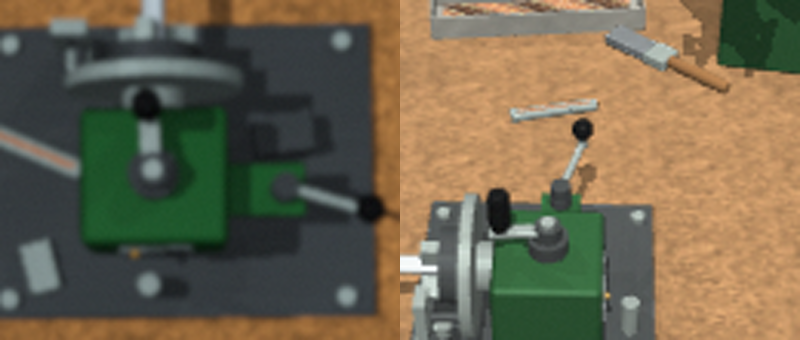

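The ball is at its lock position (top crop (370,208), about 1.25 rad). The handle is stable at 5° and the robot is clear, so I'll hand in.

```bash
python3 -c "
from bench import ticket
print(ticket.finish_job())"
```

```text
the job is handed in; nothing more can be done
None
```

I handed the job in at about 32 s; it returned no verdict. I wound the crank to the stop at about 9.5 N above running effort, then locked the lever at about 1.25 rad. On release the crank sprang back about 56° and has held steady since. I estimate the faceplate still presses on the stop with 75–100 N, though I could not measure that directly.

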